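# Hang the resistor lead former back on its peg

### The arm

A 6-joint arm with a two-finger parallel gripper is mounted at the origin on the work surface. World frame = base frame: x ahead of the robot, y to its left, z up, the work surface at z = 0. Lengths are in m, angles in degrees, forces in N, time in s.
With the tool pointing down it reaches from about 0.275 to 0.725 m from the base axis. Payload 5.6 kg.
Tool frame: the origin (TCP) lies between the finger pads; the fingertips stand 11 mm ahead of it and the grasp point (between the pads) lies 8 mm behind it; z points along the fingers, y is the line along which they close (so a half turn about z gives the same grasp; the last joint's range is limited). The gripper opens to 85 mm and grips with 20 to 120 N. Pads are 22 mm wide; open, the fingers measure 114 mm over their backs; the gripper's body (76 mm by 85 mm) begins 54 mm behind the grasp point. The pads swing forward as they close: fully open they stand 13 mm farther back than shut.
Start: joints at [93.14, 14.616, 6.199, 0, -81.583, -16.306], TCP at [0.125, 0.536, 0.209] pointing down, gripper open.
Joint ranges: [-168.99, 168.99], [-69.2, 112.95], [-62.41, 85.93], [-164.36, 98.24], [-168.68, -3.75], [-174.98, 174.98]. Speed limits (degrees/s): [147.25, 147.25, 180, 180, 180, 180].

### API

Orientations are given as [roll, pitch, yaw] about the fixed x, y, z axes, in that order (R = Rz(yaw) Ry(pitch) Rx(roll)).
In Python, from rig import arm gives the robot as it stands.
- The arm moves only by the shell command python3 -m handwheel 'ROWS' [OPENING]. ROWS is JSON, a list of rows, each an object of numbers: "tx", "ty", "tz": the shift along the tool's x, y, z in units of 1 m (1.0 is 1 m); "rx", "ry", "rz": the turn, a rotation vector about the tool's x, y, z in units of 360 degrees (1.0 is 360 degrees). A call has 1 to 10 rows; each row is the pose to reach, as a shift and turn from the pose commanded when the call began, along the tool's axes at that moment, turning the shorter way round; what a row does not reach only later rows make up. A row lasts 1/12 s, in which the tool goes at most 41.7 mm and 7.16 degrees, less where a joint would pass 70% of its speed; a pose out of reach is approached as far as the arm can. A call with a number of a shift or a turn outside -1 to 1 is refused whole. A call with a gripper value outside its range is refused whole. OPENING is the closure in counts, from 0 (fully open) to 255 (shut), set as the call begins (- or left out, the last holds). The fingers move at their own pace and stop on an object; the grip force is fixed at half the most. Time passes only in rows, so rows that repeat a pose let the fingers close. It gives the time, the measured TCP pose, the force, the opening and the grip force at its end, in the units of the state.
- arm.sense(): the state, without advancing time (a new reading comes with each control period).
- arm.grab_frame(name): name is "side" or "top"; returns a dict with "pixels" (400x640x3 uint8, red, green, blue), "intrinsics" (3x3 intrinsics, pixels), "cam_to_world" (4x4, takes a point from camera to world coordinates). Camera axes: x right, y up, looking along -z (the intrinsics and any distortion apply to the point x, -y, -z); pixel columns grow to the right and rows downward; lengths in m; the calibration is good to about 2 mm. A picture is of the moment at which its call begins. There is no depth.
- arm.job_done(): hands the job in; it is judged then, once.
The state is a dict: "t": time; "joint_pos": joint angles; "qd": joint speeds; "effort": joint torques, N m; "tool_pos": TCP position; "tcp_rot": TCP orientation; "wrist_force": force on the tool from outside, world axes, zero at the start; "moment": the same for the moment, N m; "finger_gap": finger opening in m; "grip_force": force on a finger pad.
Only numpy, scipy, OpenCV 4.12 (cv2) and the standard library are available. Lean on these libraries where they do the work, as an engineer would, in place of code of your own. Each camera call takes 0.05 s, during which the arm holds its last target. There are 200 camera calls.

### The job

I have finished forming resistor leads and left the orange lead former hanging by its eye on the end of the board holder's rod. Lift it off the rod and hang it by its eye on its own peg on the tool rail, the empty peg with the orange clip, so that it hangs straight down by itself behind the peg's upturned tip. Do not let it fall onto the bench, and leave the other tools and parts as they are.

Things in the scene. Friction and masses are not known exactly. Their poses are not given: they have to be found in the camera images.
- former_eye (a point): Centre of the orange lead former's round eye (18 mm bore through its thickness). The eye sits in a square head 42 x 42 mm, 21 mm to each edge; pinch the head's two straight side edges, along y. x: the eye's axis, through the thickness; y: along the width; z: up. At the start it hangs with the rod through the eye, this point 5 mm below the rod's axis, x pointing inboard along the rod.
- former: The resistor lead former as a whole: flat orange plastic plate 8 mm thick, 40 to 85 g. Its origin and axes are those of former_eye. Below the head it narrows in six steps, 38 mm to 13 mm wide, and ends 108 mm below the eye's centre.
- rod_end (a point): Free end of the board holder's level rod (steel, 8 mm diameter, axis 190 mm above the bench): centre of its end face. x points from here inboard along the rod to the column, z up. The last 6 mm is a black cap 11 mm in diameter that the eye must pass. The former hangs 17 to 33 mm inboard. The rod is fixed.
- holder: Board holder, fixed and heavy. Origin under its column, 165 mm inboard of rod_end; x along the rod. Round base 132 mm across; two clamp arms start 95 mm inboard of rod_end and hold a circuit board 112 x 80 mm over the column; highest point 260 mm above the bench.
- peg_orange (a point): The orange clip's empty peg (6 mm steel bar), the former's own place; point on the axis of its level part, 217 mm up. x: along the peg to the rail, -x to the free tip, z up. Level from the clip's face at x = 24 mm to x = -18 mm, then bent up 35 deg to a tip ending at x = -34 mm, its top 12 mm above the axis. Once hung, the eye's centre is 6 mm below the axis. Fixed.
- rail: Tool rail, fixed: aluminium strip 400 mm long (along y), 34 mm high, on two dark posts; origin on the bench under the strip; x points away from the pegs' tips. It carries four pegs 90 mm apart with coloured clips, whose tips reach 68 mm out from the strip. Rail and clips reach at most 241 mm above the bench.
- peg_blue (a point): The same point on the other empty peg, with the blue clip, for another tool. Not to be used.
- brush: Bystander: cleaning brush with green handle, hanging on the green clip's peg. Origin at its eye (the peg is 4 mm above), 26 mm wide, reaches 138 mm down.
- wrench: Bystander: small adjustable wrench with red grip, hanging on the red clip's peg. Origin at its eye, at most 35 mm wide, reaches 145 mm down.
- board: Bystander: small tan circuit board with resistors, 75 x 60 x 3 mm, lying on the bench. Origin under its centre.
- pliers: Bystander: needle-nose pliers with blue handles, about 140 mm long, 11 mm thick, lying on the bench. Origin under the pivot, nose to +x.
- spool: Bystander: solder spool standing on end, 58 mm diameter, 46 mm high. Origin under its centre.
- tray: Bystander: blue parts tray with four compartments, 110 x 75 x 28 mm. Origin under its centre.
- flux: Bystander: small amber flux bottle, 36 mm diameter, 90 mm high. Origin under its centre.
There are look-alikes about, which are no part of the job. There is more than one size of the former; the job needs the smallest.

How it is judged (in metres and radians):
On the way:
1. the lead former has been taken off the free end of the rod (x of former_eye in the frame of rod_end below -0.012 m), for 0.1 s.
At the end, for the whole second after the job is handed in: The former hangs by its eye on the orange clip's peg: eye centre between the clip and the upturned tip (-22 to +24 mm along the peg from the peg point), within 8 mm sideways and 0 to 12 mm below the peg's axis, within 0.3 rad of straight down, and practically at rest (under 50 mm/s and 0.6 rad/s) (x of former_eye in the frame of peg_orange between -0.022 and 0.024 m and y of former_eye in the frame of peg_orange between -0.008 and 0.008 m and z of former_eye in the frame of peg_orange between -0.012 and 0 m and angle between former_eye's own z axis and vertical below 0.3 rad and linear speed of former below 0.05 m/s and angular speed of former below 0.6 rad/s); the robot touches nothing.
It fails at once if the lead former is dropped (its eye comes lower than 110 mm above the bench) (height (world z) of former_eye below 0.11 m).
It fails at once if the brush or the wrench on the rail is displaced by more than 25 mm (distance of any of brush, wrench from where it was at the start of the episode above 0.025 m).
It fails at once if a loose thing on the bench is moved by more than 25 mm (distance of any of board, pliers, spool, tray, flux from where it was at the start of the episode above 0.025 m).
It also fails if it takes over 42 s, if anything falls off the work surface, if the arm or the gripper's body presses on something with over 40 N, if the wrist force passes 120 N, or if a joint passes its speed limit or range.

## Working session

There is one attempt and no reset: what is moved stays moved. The work goes in short steps, Python scripts to look and compute and a shell command to move; the robot and the scene stay as the last step left them, time stands still between calls to the robot, and variables do not carry over. Pictures are saved under pics/ and viewed, at most 10 in all, crops included, and the job is handed in when it is done.

```bash
ls; mkdir -p pics
python3 - <<'E'
from rig import arm
import cv2,numpy as np
for n in("side","top"):
    f=arm.grab_frame(n); cv2.imwrite(f"pics/{n}0.png",f["pixels"][:,:,::-1]); np.savez(f"pics/{n}0.npz",**f)
    print(n,f["intrinsics"],np.round(f["cam_to_world"],4),[k for k in f])
print(arm.sense())
E
```

```text
pics
side [[395.07063489   0.         327.58535338]
 [  0.         395.07063489 202.05478791]
 [  0.           0.           1.        ]] [[-9.630e-01  1.732e-01 -2.066e-01  2.828e-01]
 [-2.695e-01 -6.168e-01  7.395e-01  7.472e-01]
 [ 7.000e-04  7.678e-01  6.407e-01  8.043e-01]
 [ 0.000e+00  0.000e+00  0.000e+00  1.000e+00]] ['pixels', 'intrinsics', 'cam_to_world']
top [[449.27927784   0.         322.43270268]
 [  0.         449.27927784 197.98038315]
 [  0.           0.           1.        ]] [[-5.6000e-02  9.7810e-01 -2.0030e-01  2.1320e-01]
 [-9.9840e-01 -5.4900e-02  1.0900e-02 -1.8800e-02]
 [-3.0000e-04  2.0060e-01  9.7970e-01  1.5021e+00]
 [ 0.0000e+00  0.0000e+00  0.0000e+00  1.0000e+00]] ['pixels', 'intrinsics', 'cam_to_world']
{'t': 0.1, 'joint_pos': array([ 9.31376868e+01,  1.46507047e+01,  6.13863329e+00, -2.45723077e-02,
       -8.15853245e+01, -1.63071585e+01]), 'qd': array([-0.02425631, -0.01918196,  0.27997328,  0.09087243, -0.05647836,
        0.13390585]), 'effort': array([-2.69762495e-03, -3.87604702e+01,  2.38475418e+01,  5.37798241e+00,
       -3.82734550e-03,  3.66509425e-06]), 'tool_pos': array([0.12513716, 0.5350725 , 0.20857939]), 'tcp_rot': array([ 1.79899698e+02, -4.02366992e-03, -1.31730847e+01]), 'wrist_force': array([-0.61864473,  0.02494561, -1.0212179 ]), 'moment': array([ 0.00951372,  0.02324554, -0.00519292]), 'grip_force': 0.0, 'finger_gap': 0.08548739743067618}
```

View pics/side0.png

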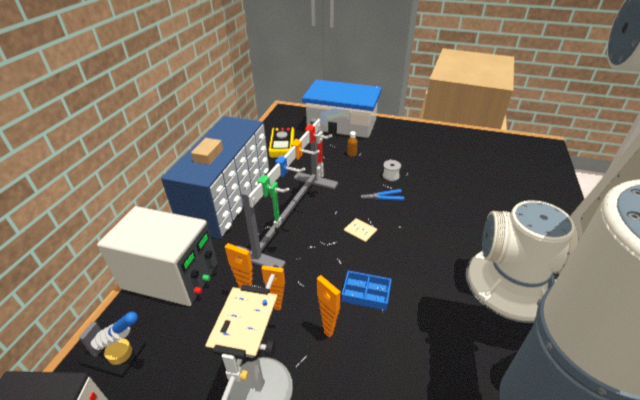

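View pics/top0.png

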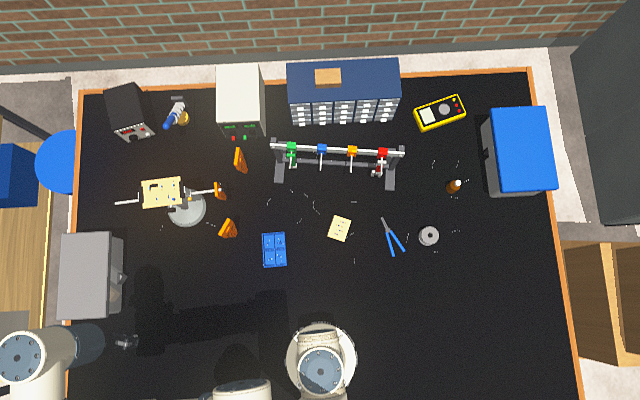

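Look-alikes for the former (side px / top px): A (240,265)/(240,158); B (273,285)/(220,190), on the holder's rod; C (328,305)/(228,230). B fits "hanging on the rod", and I'll check it in a close crop. The empty pegs are orange, top (352,150), and blue, top (322,150).

Run:
```python
import cv2,numpy as np
s=cv2.imread("pics/side0.png");t=cv2.imread("pics/top0.png")
r=lambda im,x,y,w,h,k:cv2.resize(im[y:y+h,x:x+w],None,fx=k,fy=k,interpolation=cv2.INTER_CUBIC)
a=r(s,215,230,130,115,3); b=r(s,240,115,100,86,4)   
c=r(t,155,140,97,100,4); d=r(t,270,135,100,50,4)
out=np.zeros((600,800,3),np.uint8)
for im,x,y in((a,0,0),(b,400,0),(d,0,350)):
    h,w=im.shape[:2];h=min(h,600-y);w=min(w,800-x);out[y:y+h,x:x+w]=im[:h,:w]
c=r(t,165,145,85,70,4.5);h,w=c.shape[:2]
out[350:350+250,410:410+382]=c[:250,:382]
cv2.imwrite("pics/crop1.png",out)
```

```text
(no output)
```

View pics/crop1.png

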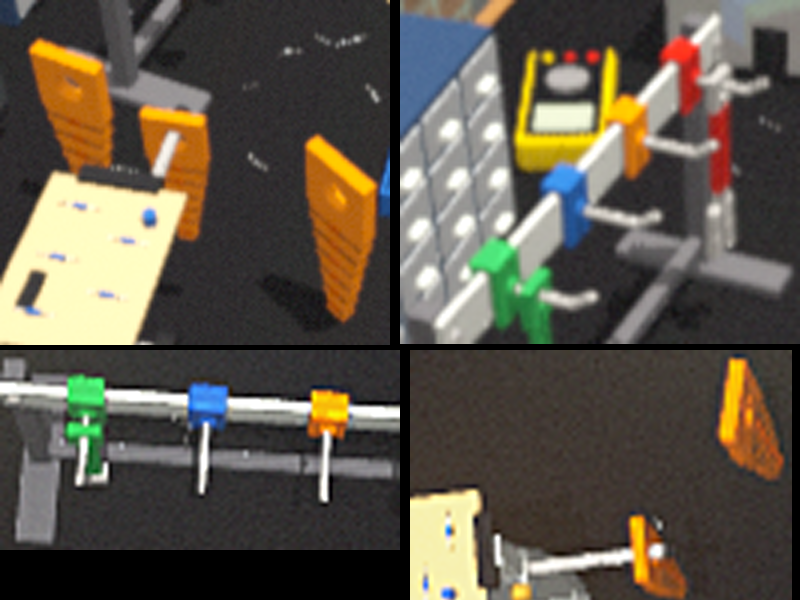

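The crop shows B with the rod through its eye: its top edge runs (262,266)–(284,268) in the side view and (214.3,182.3)–(217,196.5) in the top view. The orange peg runs from (351.5,156) to a tip at (351,172.5) in the top view, and is empty.

```bash
cat > h.py <<'E'
import numpy as np
def ray(f,u,v):
    K,T=f["intrinsics"],f["cam_to_world"]
    d=T[:3,:3]@np.array([(u-K[0,2])/K[0,0],-(v-K[1,2])/K[1,1],-1]); return T[:3,3],d
def onz(f,u,v,z):
    o,d=ray(f,u,v); return np.round(o+d*(z-o[2])/d[2],4)
def tri(rs):
    A=sum(np.eye(3)-np.outer(d,d)/(d@d) for o,d in rs); b=sum((np.eye(3)-np.outer(d,d)/(d@d))@o for o,d in rs)
    return np.round(np.linalg.solve(A,b),4)
def proj(f,p):
    K,T=f["intrinsics"],f["cam_to_world"]; c=T[:3,:3].T@(np.asarray(p)-T[:3,3])
    return np.round([K[0,2]+K[0,0]*c[0]/-c[2],K[1,2]-K[1,1]*c[1]/-c[2]],1)
E
python3 - <<'E'
from h import *
S=np.load("pics/side0.npz");T=np.load("pics/top0.npz")
print("edge side",onz(S,261.7,266,.206),onz(S,283.7,267.7,.206))
print("edge top",onz(T,214.3,182.3,.206),onz(T,217,196.5,.206))
print("rod top",onz(T,192,194,.19),onz(T,214,190.8,.19),"end",onz(T,221,189.9,.19))
print("rod side",onz(S,215+158/3,230+177/3,.19),onz(S,215+173/3,230+135/3,.19))
print("orange T clip,tip",onz(T,351.5,156,.217),onz(T,351,172.5,.226))
print("blue T clip,tip",onz(T,270+207/4,135+75/4,.217),onz(T,270+202/4,135+142/4,.226))
print("clip faces bottom top T: g,b,o",[onz(T,270+x/4,135+y/4,.241) for x,y in((86,27),(208,35),(330,42))])
print("orange S clip,bend,tip",onz(S,301.3,150.7,.217),onz(S,313.8,153.3,.217),onz(S,318.3,151.5,.226))
E
```

```text
edge side [0.548  0.2821 0.206 ] [0.5046 0.2745 0.206 ]
edge top [0.5437 0.2843 0.206 ] [0.5001 0.2767 0.206 ]
rod top [0.5155 0.3549 0.19  ] [0.5216 0.2892 0.19  ] end [0.5232 0.2682 0.19  ]
rod side [0.5214 0.3202 0.19  ] [0.525  0.2855 0.19  ]
orange T clip,tip [ 0.5985 -0.1267  0.217 ] [ 0.5457 -0.121   0.226 ]
blue T clip,tip [ 0.6105 -0.0386  0.217 ] [ 0.5567 -0.032   0.226 ]
clip faces bottom top T: g,b,o [array([0.6448, 0.0485, 0.241 ]), array([ 0.6336, -0.0407,  0.241 ]), array([ 0.6232, -0.1298,  0.241 ])]
orange S clip,bend,tip [ 0.6011 -0.1233  0.217 ] [ 0.5642 -0.1201  0.217 ] [ 0.5508 -0.1186  0.226 ]
```

```bash
cat >> h.py <<'E'
from scipy.spatial.transform import Rotation as R
def delta(s,p,yaw,roll=180,pitch=0):
    q=R.from_euler('xyz',s["tcp_rot"],degrees=True); g=R.from_euler('xyz',[roll,pitch,yaw],degrees=True)
    d=q.inv().apply(np.asarray(p)-s["tool_pos"]); w=(q.inv()*g).as_rotvec()/(2*np.pi)
    print("t",np.round(d,4),"r",np.round(w,4))
E
python3 -m handwheel '[{"tz":-0.04},{"tz":-0.08},{"tz":-0.12},{"tz":-0.15},{"tz":-0.15}]' 0
python3 - <<'E'
from h import *
from rig import arm
S=np.load("pics/side0.npz");T=np.load("pics/top0.npz")
print("C",tri([ray(S,318.3,276),ray(T,222,234)]),[onz(S,318.3,276,z) for z in(.15,.2)],[onz(T,230,218,z) for z in(.15,.2)])
s=arm.sense();print(s["tool_pos"],s["tcp_rot"])
delta(s,[.524,.2795,.34],-82.5)
E
```

```text
C [0.4122 0.2687 0.1963] [array([0.447, 0.232, 0.15 ]), array([0.4344, 0.2713, 0.2   ])] [array([0.4434, 0.2506, 0.15  ]), array([0.4349, 0.2406, 0.2   ])]
[0.12513716 0.5350725  0.20857939] [ 1.79899698e+02 -4.02366992e-03 -1.31730847e+01]
t [ 0.4466  0.1582 -0.1311] r [ 0.0002 -0.0002  0.1926]$[0]: bad value
```

```bash
python3 -m handwheel '[{"tx":0,"ty":0,"tz":-0.04,"rx":0,"ry":0,"rz":0},{"tx":0,"ty":0,"tz":-0.08,"rx":0,"ry":0,"rz":0},{"tx":0,"ty":0,"tz":-0.12,"rx":0,"ry":0,"rz":0},{"tx":0,"ty":0,"tz":-0.15,"rx":0,"ry":0,"rz":0},{"tx":0,"ty":0,"tz":-0.15,"rx":0,"ry":0,"rz":0}]' 0
python3 - <<'E'
from h import *
from rig import arm
s=arm.sense();print(s["tool_pos"],s["tcp_rot"])
delta(s,[.524,.2795,.34],-82.5)
E
```

```text
t: 0.52
tool_pos: [0.1263, 0.537, 0.3661]
tcp_rot: [-179.4, 0.0, -13.2]
wrist_force: [0.1, -0.7, 0.5]
finger_gap: 0.0852
grip_force: 0.0
[0.12627582 0.53695208 0.3660951 ] [-1.79365764e+02  2.13399693e-02 -1.32090889e+01]
t [0.446  0.16   0.0242] r [-0.0015  0.0011  0.1925]
```

```bash
python3 -m handwheel '[{"tx":0.04,"ty":0.014,"tz":0,"rx":0,"ry":0,"rz":0.019},{"tx":0.08,"ty":0.028,"tz":0,"rx":0,"ry":0,"rz":0.038},{"tx":0.12,"ty":0.042,"tz":0,"rx":0,"ry":0,"rz":0.057},{"tx":0.16,"ty":0.056,"tz":0,"rx":0,"ry":0,"rz":0.076},{"tx":0.2,"ty":0.07,"tz":0,"rx":0,"ry":0,"rz":0.095},{"tx":0.24,"ty":0.085,"tz":0,"rx":0,"ry":0,"rz":0.114},{"tx":0.28,"ty":0.1,"tz":0,"rx":0,"ry":0,"rz":0.133},{"tx":0.32,"ty":0.115,"tz":0,"rx":0,"ry":0,"rz":0.152},{"tx":0.36,"ty":0.13,"tz":0,"rx":0,"ry":0,"rz":0.171},{"tx":0.4,"ty":0.145,"tz":0,"rx":0,"ry":0,"rz":0.19}]' 60
python3 -m handwheel '[{"tx":0,"ty":0,"tz":0,"rx":0,"ry":0,"rz":0},{"tx":0,"ty":0,"tz":0,"rx":0,"ry":0,"rz":0},{"tx":0,"ty":0,"tz":0,"rx":0,"ry":0,"rz":0}]'
python3 - <<'E'
from h import *
from rig import arm
s=arm.sense();print(s["tool_pos"],s["tcp_rot"],s["joint_pos"])
delta(s,[.524,.2795,.30],-82.5)
E
```

```text
t: 1.35
tool_pos: [0.4756, 0.3066, 0.359]
tcp_rot: [180.0, -0.0, -81.9]
wrist_force: [0.1, 1.1, 0.3]
finger_gap: 0.0652
grip_force: 0.0
t: 1.6
tool_pos: [0.4743, 0.3081, 0.3588]
tcp_rot: [179.9, -0.0, -81.6]
wrist_force: [-1.3, 0.3, 0.5]
finger_gap: 0.0649
grip_force: 0.0
[0.47430627 0.30810967 0.35877157] [ 1.79939124e+02 -1.93613590e-02 -8.15590089e+01] [ 4.88324189e+01  1.74167366e+01  3.15417332e+01 -2.54785898e-02
 -1.04183907e+02 -4.03976685e+01]
t [ 0.0356 -0.045   0.0587] r [ 0.0002 -0.0001  0.0026]
```

```bash
python3 -m handwheel '[{"tx":0.018,"ty":-0.022,"tz":0.02,"rx":0,"ry":0,"rz":0.0026},{"tx":0.036,"ty":-0.045,"tz":0.04,"rx":0,"ry":0,"rz":0.0026},{"tx":0.036,"ty":-0.045,"tz":0.055,"rx":0,"ry":0,"rz":0.0026},{"tx":0.036,"ty":-0.045,"tz":0.055,"rx":0,"ry":0,"rz":0.0026}]'
python3 - <<'E'
from h import *
from rig import arm
import cv2
s=arm.sense();print(s["tool_pos"],s["tcp_rot"])
o=[]
for n in("side","top"):
    f=arm.grab_frame(n);np.savez(f"pics/{n}1.npz",**f);im=f["pixels"][:,:,::-1]
    if n=="side":o.append(cv2.resize(im[210:340,200:360],None,fx=4.5,fy=4.5,interpolation=3)[:590,:700])
    else: cv2.imwrite("pics/t1.png",cv2.resize(im[145:245,170:270],None,fx=5,fy=5,interpolation=3))
cv2.imwrite("pics/s1.png",o[0])
E
```

```text
t: 1.93
tool_pos: [0.5225, 0.2793, 0.3004]
tcp_rot: [179.6, -0.1, -82.4]
wrist_force: [-0.3, -0.2, -1.0]
finger_gap: 0.0652
grip_force: 0.0
[0.52251033 0.27926866 0.30042528] [ 1.79620450e+02 -1.41805574e-01 -8.24252936e+01]
```

View pics/s1.png

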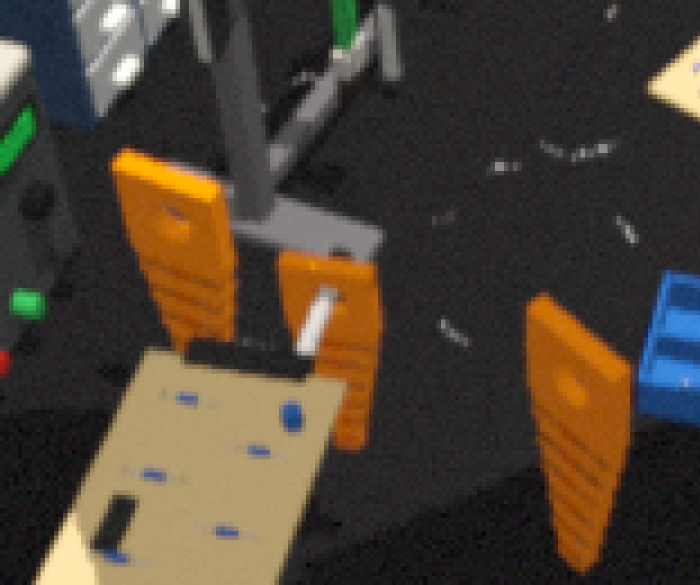

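Run:
```python
from h import *
import cv2
S=np.load("pics/side1.npz");T=np.load("pics/top1.npz")
print(proj(S,[.5225,.2793,.3]),proj(T,[.5225,.2793,.3]),S["cam_to_world"]-np.load("pics/side0.npz")["cam_to_world"],proj(S,[0,0,0]),proj(T,[0,0,0]))
a=S["pixels"];b=T["pixels"]
cv2.imwrite("pics/full1.png",cv2.resize(np.vstack([a,b]),(480,600))[:,:,::-1])
```

```text
[269.9 233.4] [208.1 181.6] [[0. 0. 0. 0.]
 [0. 0. 0. 0.]
 [0. 0. 0. 0.]
 [0. 0. 0. 0.]] [512.8 282.5] [320.4 358.7]
```

View pics/full1.png

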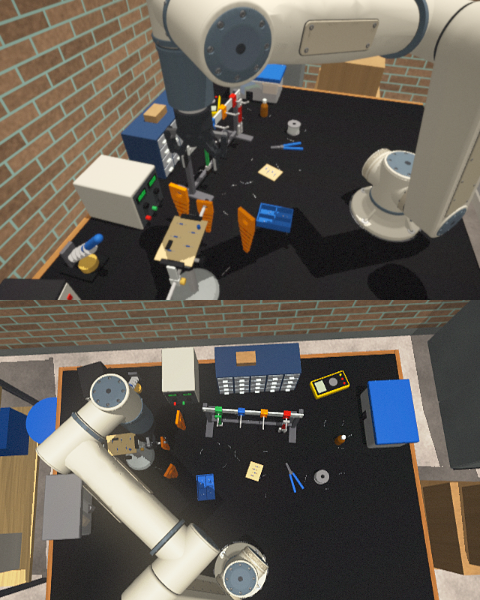

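The crop shows the open fingers, with tips near side px (244,222) and (286,227), above the rod former B, whose top edge runs (263,266)–(284,268).

Run:
```python
from h import *
S=np.load("pics/side1.npz")
c,s_=np.cos(np.radians(7.58)),np.sin(np.radians(7.58))
for z in (.289,.295,.30):
  print(z,[proj(S,[.5225+k*c,.2793+k*s_,z]) for k in(.0325,-.0325)])
print("rod eye",proj(S,[.524,.2795,.206]),proj(S,[.524,.2795,.185]))
# former side-edge corners, newest crop
print(onz(S,200+280/4.5,210+255/4.5,.206),onz(S,200+378/4.5,210+266/4.5,.206))
```

```text
0.289 [array([253.3, 236. ]), array([287.7, 239.5])]
0.295 [array([252.9, 233.6]), array([287.5, 237.2])]
0.3 [array([252.5, 231.7]), array([287.4, 235.2])]
rod eye [273.5 267.5] [274.5 274.5]
[0.5464 0.2835 0.206 ] [0.5027 0.2777 0.206 ]
```

```bash
python3 -m handwheel '[{"tx":0,"ty":0,"tz":0.03,"rx":0,"ry":0,"rz":0},{"tx":0,"ty":0,"tz":0.06,"rx":0,"ry":0,"rz":0},{"tx":0,"ty":0,"tz":0.068,"rx":0,"ry":0,"rz":0},{"tx":0,"ty":0,"tz":0.068,"rx":0,"ry":0,"rz":0}]'
python3 - <<'E'
from h import *
from rig import arm
import cv2
s=arm.sense();print(s["tool_pos"],s["tcp_rot"])
f=arm.grab_frame("side");np.savez("pics/side2.npz",**f)
im=cv2.convertScaleAbs(f["pixels"][:,:,::-1],alpha=1.6,beta=20)
cv2.imwrite("pics/s2.png",cv2.resize(im[205:305,220:330],None,fx=6,fy=6,interpolation=3))
E
```

```text
t: 2.37
tool_pos: [0.5227, 0.2795, 0.2357]
tcp_rot: [179.9, -0.1, -82.4]
wrist_force: [-0.3, -0.5, 1.1]
finger_gap: 0.065
grip_force: 0.0
[0.52270922 0.27947819 0.2356835 ] [ 1.79857783e+02 -8.92929005e-02 -8.23899037e+01]
```

View pics/s2.png

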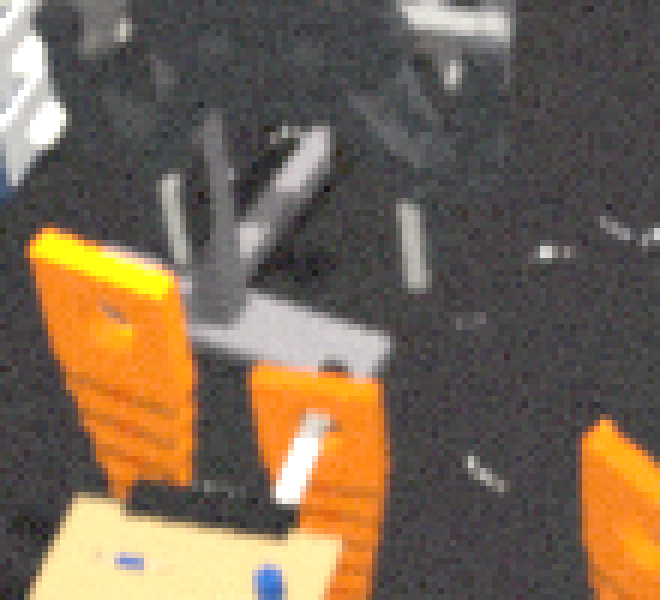

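The pads are at side px (250,249) and (289,253), straddling the head, whose top edge is (262,266)–(284,268). That is centred to within a few mm, so I go down and close.

```bash
python3 -m handwheel '[{"tx":0,"ty":0,"tz":0.015,"rx":0,"ry":0,"rz":0},{"tx":0,"ty":0,"tz":0.03,"rx":0,"ry":0,"rz":0},{"tx":0,"ty":0,"tz":0.045,"rx":0,"ry":0,"rz":0},{"tx":0,"ty":0,"tz":0.053,"rx":0,"ry":0,"rz":0},{"tx":0,"ty":0,"tz":0.053,"rx":0,"ry":0,"rz":0}]'
python3 -m handwheel '[{"tx":0,"ty":0,"tz":0,"rx":0,"ry":0,"rz":0},{"tx":0,"ty":0,"tz":0,"rx":0,"ry":0,"rz":0},{"tx":0,"ty":0,"tz":0,"rx":0,"ry":0,"rz":0},{"tx":0,"ty":0,"tz":0,"rx":0,"ry":0,"rz":0},{"tx":0,"ty":0,"tz":0,"rx":0,"ry":0,"rz":0},{"tx":0,"ty":0,"tz":0,"rx":0,"ry":0,"rz":0},{"tx":0,"ty":0,"tz":0,"rx":0,"ry":0,"rz":0}]' 255
```

```text
t: 2.83
tool_pos: [0.5241, 0.2795, 0.1837]
tcp_rot: [-180.0, -0.0, -82.5]
wrist_force: [0.3, 0.8, -0.9]
finger_gap: 0.0655
grip_force: 0.0
t: 3.42
tool_pos: [0.5247, 0.2793, 0.1841]
tcp_rot: [-179.9, 0.0, -82.5]
wrist_force: [0.9, -0.6, 2.8]
finger_gap: -0.0001
grip_force: 1.3
```

Run:
```python
from h import *
from rig import arm
import cv2
f=arm.grab_frame("side");np.savez("pics/side3.npz",**f)
im=cv2.convertScaleAbs(f["pixels"][:,:,::-1],alpha=1.6,beta=20)
a=cv2.resize(im[205:305,220:330],None,fx=4,fy=4,interpolation=3)
f=arm.grab_frame("top");np.savez("pics/top3.npz",**f)
im=cv2.convertScaleAbs(f["pixels"][:,:,::-1],alpha=1.6,beta=20)
b=cv2.resize(im[140:240,165:255],None,fx=4,fy=4,interpolation=3)
cv2.imwrite("pics/s3.png",np.hstack([a,b]))
```

```text
(no output)
```

View pics/s3.png

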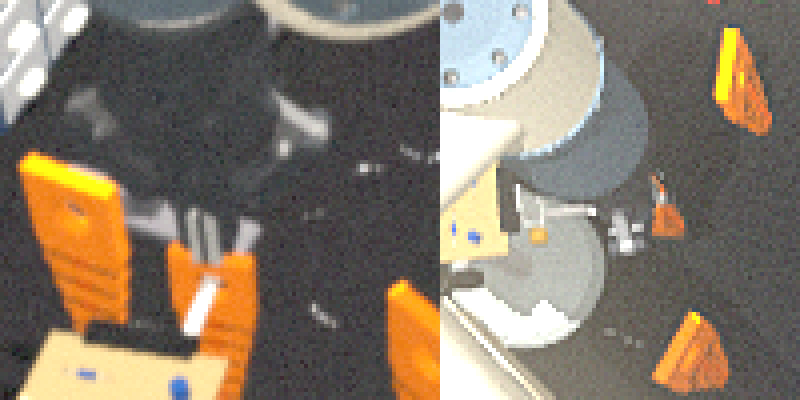

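The fingers closed on nothing. The side view shows the shut tips near (271,270) by the head's top edge; the top view shows finger metal near (211,197).

Run:
```python
from h import *
from rig import arm
S=np.load("pics/side3.npz");T=np.load("pics/top3.npz")
s=arm.sense();print(s["tool_pos"],s["finger_gap"],s["wrist_force"],s["grip_force"])
print("tri",tri([ray(S,272,270),ray(T,211.5,197)]))
for z in(.173,.184,.2,.22,.25): print(z,proj(S,[.5247,.2793,z]),proj(T,[.5247,.2793,z]))
# orange mask: former top rows near cols 255..290 (side), orange bbox near the rod former (top)
for n,Q,b in(("S",S,(255,255,292,320)),("T",T,(205,178,228,204)),("S0",np.load("pics/side2.npz"),(255,255,292,320)),("T0",np.load("pics/top0.npz"),(205,178,228,204))):
    p=Q["pixels"].astype(int);x0,y0,x1,y1=b;m=(p[:,:,0]>90)&(p[:,:,0]>1.5*p[:,:,1])&(p[:,:,1]>1.5*p[:,:,2])
    m=m[y0:y1,x0:x1];print(n,b)
    for r in m[:26 if n[0]=="T" else 22]: print("".join(".#"[v] for v in r))
```

```text
[0.52470467 0.27928961 0.18409295] 5.7977072752651414e-05 [ 1.95181779 -0.1717699   3.36342592] 1.6177607327699661
tri [0.509  0.2934 0.215 ]
0.173 [274.7 278.2] [218.6 190.8]
0.184 [274.2 274.6] [217.8 190.1]
0.2 [273.5 269.4] [216.5 188.9]
0.22 [272.6 262.6] [214.9 187.4]
0.25 [271.2 252.1] [212.5 185. ]
S (255, 255, 292, 320)Traceback (most recent call last):
  File "<stdin>", line 11, in <module>
  File "<stdin>", line 11, in <genexpr>
TypeError: string indices must be integers, not 'numpy.bool'
```

Run:
```python
from h import *
for n,k,b in(("S3","side3",(255,258,292,284)),("T3","top3",(205,180,228,204)),("S2","side2",(255,258,292,284)),("T0","top0",(205,180,228,204))):
    p=np.load(f"pics/{k}.npz")["pixels"].astype(int);x0,y0,x1,y1=b
    m=(p[:,:,0]>80)&(p[:,:,0]>1.4*p[:,:,1])&(p[:,:,1]>1.4*p[:,:,2]); g=p.sum(2)>300
    print(n,b)
    for y in range(y0,y1): print(y,"".join("#" if m[y,x] else("o" if g[y,x] else ".") for x in range(x0,x1)))
```

```text
S3 (255, 258, 292, 284)
258 .....ooo.....o.......................
259 .....ooo.....o.......................
260 oo.ooooo.............................
261 .oooooooo................oooo........
262 ....ooooo................oooo........
263 .......oo................oooo........
264 .........................ooo.........
265 ........##...............oo..........
266 .......####.............ooo..........
267 .......######...........oo...........
268 .......######o....o..###oo.#.........
269 .......######o.......########........
270 .......######......o#########........
271 .......###########..#########........
272 .......######################........
273 .......######################........
274 .......#########oooo#########........
275 .......########.oooo.########........
276 .......########oooo.#########........
277 ........######ooooo##########........
278 ........######ooooo##########........
279 ........#####oooooo##########........
280 ........#####ooooo###########........
281 ........#####ooooo############.......
282 .........###oooooo############.......
283 .........###ooooo#####
[... 1823 characters left out ...]
....
T0 (205, 180, 228, 204)
180 .......................
181 .......................
182 .........###...........
183 .........oo##..o.......
184 .........ooo##.o.......
185 .........#oo###........
186 .........#oo####.......
187 .........#oo####.......
188 .........#oo#oooo......
189 .....ooooooo#oooo......
190 oooooooooooo#oooo......
191 oooooooooooo#ooo###....
192 ooooooo..#oo#######....
193 .........#oo########...
194 ..........oo########...
195 ..........o##########..
196 ..........###########..
197 ...........##########..
198 ............#########..
199 ..............#######..
200 ...................#...
201 .......................
202 o......................
203 o......................
```

The fingers shut above the rod, which could not have been between them, so their tips sit about 25–30 mm higher than I took them to be. I'll reopen, go lower, and close only to 38 mm as a test.

```bash
python3 -m handwheel '[{"tx":0,"ty":0,"tz":-0.01,"rx":0,"ry":0,"rz":0},{"tx":0,"ty":0,"tz":-0.01,"rx":0,"ry":0,"rz":0},{"tx":0,"ty":0,"tz":-0.01,"rx":0,"ry":0,"rz":0},{"tx":0,"ty":0,"tz":-0.01,"rx":0,"ry":0,"rz":0},{"tx":0,"ty":0,"tz":-0.01,"rx":0,"ry":0,"rz":0},{"tx":0,"ty":0,"tz":-0.01,"rx":0,"ry":0,"rz":0}]' 60
python3 -m handwheel '[{"tx":0,"ty":0,"tz":0.007,"rx":0,"ry":0,"rz":0},{"tx":0,"ty":0,"tz":0.014,"rx":0,"ry":0,"rz":0},{"tx":0,"ty":0,"tz":0.021,"rx":0,"ry":0,"rz":0},{"tx":0,"ty":0,"tz":0.028,"rx":0,"ry":0,"rz":0},{"tx":0,"ty":0,"tz":0.03,"rx":0,"ry":0,"rz":0},{"tx":0,"ty":0,"tz":0.03,"rx":0,"ry":0,"rz":0}]'
python3 - <<'E'
from h import *
from rig import arm
s=arm.sense();print(s["tool_pos"],s["wrist_force"],s["joint_pos"])
q=[]
f=[arm.grab_frame("side") for _ in range(3)]
p=np.mean([a["pixels"].astype(float) for a in f],0);np.savez("pics/side4.npz",pixels=p)
x0,y0,x1,y1=236,244,310,296
m=(p[:,:,0]>80)&(p[:,:,0]>1.4*p[:,:,1])&(p[:,:,1]>1.4*p[:,:,2])
q=p.sum(2)
for y in range(y0,y1): print(y,"".join("#" if m[y,x] else "0123456789"[min(9,int(q[y,x]/45))] for x in range(x0,x1)))
E
```

```text
t: 4.02
tool_pos: [0.5239, 0.279, 0.193]
tcp_rot: [180.0, -0.0, -82.5]
wrist_force: [0.4, 0.1, -0.3]
finger_gap: 0.0654
grip_force: 0.0
t: 4.52
tool_pos: [0.5237, 0.2788, 0.1622]
tcp_rot: [179.9, -0.1, -82.5]
wrist_force: [0.5, -0.0, 0.6]
finger_gap: 0.0655
grip_force: 0.0
[0.5236545  0.27876266 0.16219987] [ 0.49537859 -0.03476256  0.6113275 ] [ 4.31085505e+01  2.05687593e+01  7.66796465e+00 -8.73741144e-03
 -7.72208103e+01 -3.56091821e+01]
244 12121111112111222222122121222211211222222112212121212222223344322222222111
245 21111212121111132212111112112111211212122221121221122332222356322222222111
246 21211122111111122222122112121111121121122221211121112232212367422221232213
247 22121222212111122221122222122211111221212122212211222333221367321211232224
248 21121122222111122221112112212222121221121111222212222233221245322222222222
249 21121122222221112121221111122112122112121212222222222233221233211212222221
250 21222122222222221212222222112222211111111112223222222232322221222122221111
251 21121122222222221211222222112112111121112112222322222122222221111211112212
252 322111122222222212
[... 2753 characters left out ...]
22111111111122122222122368997#############22122112112212112222221222
288 6655#22111111111111111111111124588##############21112111221211211121111111
289 8877521111111111111211111111112234##############21112111112112111111111112
290 8888633222211111111211111111111112#############321211211122211111111112121
291 8888766665433222211111111111111112#############222111112121122221212211112
292 8888888887766655433222211111111123#############222112121121112221121121111
293 8888888888888887766665433222211245#############211112111111221211112112211
294 88888888888888888888877666655434777777#########221121111111121212112111122
295 88888888888888888888888888877666888888877######221121121112111111111211121
```

```bash
python3 -m handwheel '[{"tx":0,"ty":0,"tz":0.005,"rx":0,"ry":0,"rz":0},{"tx":0,"ty":0,"tz":0.005,"rx":0,"ry":0,"rz":0},{"tx":0,"ty":0,"tz":0.005,"rx":0,"ry":0,"rz":0},{"tx":0,"ty":0,"tz":0.005,"rx":0,"ry":0,"rz":0},{"tx":0,"ty":0,"tz":0.005,"rx":0,"ry":0,"rz":0}]' 140
python3 - <<'E'
from h import *
from rig import arm
s=arm.sense();print(s["tool_pos"],s["wrist_force"],s["finger_gap"],s["grip_force"])
f=[arm.grab_frame("side") for _ in range(3)]
p=np.mean([a["pixels"].astype(float) for a in f],0);np.savez("pics/side5.npz",pixels=p)
x0,y0,x1,y1=246,254,304,290
m=(p[:,:,0]>80)&(p[:,:,0]>1.4*p[:,:,1])&(p[:,:,1]>1.4*p[:,:,2])
q=p.sum(2)
for y in range(y0,y1): print(y,"".join("#" if m[y,x] else "0123456789"[min(9,int(q[y,x]/45))] for x in range(x0,x1)))
E
```

```text
t: 5.08
tool_pos: [0.5241, 0.2791, 0.1583]
tcp_rot: [180.0, -0.0, -82.5]
wrist_force: [-0.1, 0.2, -0.4]
finger_gap: 0.0408
grip_force: 60.4
[0.52408078 0.27911074 0.15830716] [-0.08123397  0.16622632 -0.38834354] 0.04082129439762248 60.436771642416716
254 1122222222212222244332212222211221222222112221111222122111
255 1122222221112211366555432221222222222221122221211212111221
256 1222222221222212467777655432211212222222122222222221121121
257 2112222221111112467777777655432211222222223322322221222112
258 2111212222111212446777777777654212122222233322222221211222
259 1111111111221222325777777777776322122222222222222222212111
260 2212222112111111124677777777777422112222222222222212212111
261 2222#22211221121124777777777777643212222233322222122221121
262 ######2121121112214777777777777765312212233322212121211211
263 ######2221212222113677777777777776422122222222112112111112
264 ######2111122432113677777777666777632112222221122221111111
265 ######311222464212#666777776444577742122122211222221121111
266 #######2122356422######77774333367753222222211222112111211
267 #######2121266423########
[... 719 characters left out ...]
1211222
279 #######21112111112#####8876##########566631111122211122111
280 ######211211111212####68876###########65421221121112221111
281 ######211121111112####89996#############222111111113632211
282 ######2111111111113##799996#############212112211113642211
283 ######2111111111212##99998#############3211111211112445321
284 ######21221112121212699997#############2211211112221246532
285 22####32322212111122699996#############2211121111211123544
286 1112222232223222111378998##############2112111111111111234
287 1111111122122222111367897##############2111221111212121122
288 111211111111111111124557###############2111221111122122111
289 111111111121111111112223###############2112211111111211111
```

The head is gripped: gap about 41 mm, 60 N. Now I lift 5 mm to centre the eye on the rod, then slide outboard.

```bash
python3 -m handwheel '[{"tx":0,"ty":0,"tz":-0.003,"rx":0,"ry":0,"rz":0},{"tx":0,"ty":0,"tz":-0.005,"rx":0,"ry":0,"rz":0},{"tx":0,"ty":0,"tz":-0.005,"rx":0,"ry":0,"rz":0}]' 255
python3 -m handwheel '[{"tx":0.005,"ty":0,"tz":0,"rx":0,"ry":0,"rz":0},{"tx":0.01,"ty":0,"tz":0,"rx":0,"ry":0,"rz":0},{"tx":0.015,"ty":0,"tz":0,"rx":0,"ry":0,"rz":0},{"tx":0.015,"ty":0,"tz":0,"rx":0,"ry":0,"rz":0}]'
python3 -m handwheel '[{"tx":0.005,"ty":0.0005,"tz":0,"rx":0,"ry":0,"rz":0},{"tx":0.01,"ty":0.001,"tz":0,"rx":0,"ry":0,"rz":0},{"tx":0.015,"ty":0.001,"tz":0,"rx":0,"ry":0,"rz":0},{"tx":0.02,"ty":0.001,"tz":0,"rx":0,"ry":0,"rz":0},{"tx":0.025,"ty":0.001,"tz":0,"rx":0,"ry":0,"rz":0}]'
```

```text
t: 5.48
tool_pos: [0.5245, 0.2793, 0.1642]
tcp_rot: [-179.9, 0.0, -82.5]
wrist_force: [-0.3, 0.2, -0.7]
finger_gap: 0.0407
grip_force: 60.5
t: 5.82
tool_pos: [0.5262, 0.2631, 0.1634]
tcp_rot: [180.0, -0.0, -82.6]
wrist_force: [-0.3, 1.0, -0.6]
finger_gap: 0.0403
grip_force: 60.5
t: 6.23
tool_pos: [0.5285, 0.2388, 0.1634]
tcp_rot: [-180.0, -0.0, -82.5]
wrist_force: [-0.8, -0.0, -1.3]
finger_gap: 0.0406
grip_force: 60.5
```

```bash
python3 -m handwheel '[{"tx":0.015,"ty":0,"tz":0,"rx":0,"ry":0,"rz":0},{"tx":0.03,"ty":0,"tz":0,"rx":0,"ry":0,"rz":0},{"tx":0.045,"ty":0,"tz":0,"rx":0,"ry":0,"rz":0},{"tx":0.06,"ty":0,"tz":0,"rx":0,"ry":0,"rz":0},{"tx":0.06,"ty":0.02,"tz":-0.03,"rx":0,"ry":0,"rz":0},{"tx":0.06,"ty":0.04,"tz":-0.06,"rx":0,"ry":0,"rz":0},{"tx":0.06,"ty":0.06,"tz":-0.09,"rx":0,"ry":0,"rz":0},{"tx":0.06,"ty":0.07,"tz":-0.1,"rx":0,"ry":0,"rz":0},{"tx":0.06,"ty":0.07,"tz":-0.1,"rx":0,"ry":0,"rz":0}]'
python3 - <<'E'
from h import *
from rig import arm
s=arm.sense();print(s["tool_pos"],s["tcp_rot"],s["finger_gap"])
delta(s,[.46,-.109,.262],-6.7)
E
```

```text
t: 6.98
tool_pos: [0.4671, 0.1701, 0.2678]
tcp_rot: [-179.6, 0.2, -82.5]
wrist_force: [1.2, 0.1, -0.6]
finger_gap: 0.0403
grip_force: 60.8
[0.46713165 0.17006106 0.2678263 ] [-179.5608398     0.19194903  -82.50516915] 0.040268205448277895
t [0.2758 0.0435 0.0046] r [-0.0014 -0.0004 -0.2106]
```

```bash
python3 -m handwheel '[{"tx":0.01,"ty":0.002,"tz":0,"rx":0,"ry":0,"rz":-0.01},{"tx":0.035,"ty":0.006,"tz":0,"rx":0,"ry":0,"rz":-0.025},{"tx":0.06,"ty":0.01,"tz":0,"rx":0,"ry":0,"rz":-0.042},{"tx":0.09,"ty":0.015,"tz":0,"rx":0,"ry":0,"rz":-0.06},{"tx":0.12,"ty":0.02,"tz":0,"rx":0,"ry":0,"rz":-0.078},{"tx":0.15,"ty":0.025,"tz":0,"rx":0,"ry":0,"rz":-0.096},{"tx":0.18,"ty":0.029,"tz":0,"rx":0,"ry":0,"rz":-0.114},{"tx":0.21,"ty":0.033,"tz":0,"rx":0,"ry":0,"rz":-0.132},{"tx":0.23,"ty":0.037,"tz":0,"rx":0,"ry":0,"rz":-0.15},{"tx":0.245,"ty":0.04,"tz":0,"rx":0,"ry":0,"rz":-0.165}]'
python3 - <<'E'
from h import *
from rig import arm
s=arm.sense();print(s["tool_pos"],s["tcp_rot"],s["finger_gap"])
delta(s,[.46,-.109,.262],-6.7)
E
```

```text
t: 7.82
tool_pos: [0.4585, -0.0799, 0.2621]
tcp_rot: [179.9, 0.1, -22.9]
wrist_force: [0.5, -0.1, -1.8]
finger_gap: 0.0402
grip_force: 60.8
[ 0.45847107 -0.0799408   0.26213587] [ 1.79945583e+02  9.94978182e-02 -2.28957477e+01] 0.04020614650940289
t [0.0127 0.0262 0.0001] r [ 0.0001  0.0003 -0.045 ]
```

```bash
python3 -m handwheel '[{"tx":0.005,"ty":0.01,"tz":0.01,"rx":0,"ry":0,"rz":-0.015},{"tx":0.01,"ty":0.02,"tz":0.02,"rx":0,"ry":0,"rz":-0.03},{"tx":0.013,"ty":0.026,"tz":0.04,"rx":0,"ry":0,"rz":-0.045},{"tx":0.013,"ty":0.026,"tz":0.06,"rx":0,"ry":0,"rz":-0.045},{"tx":0.013,"ty":0.026,"tz":0.064,"rx":0,"ry":0,"rz":-0.045},{"tx":0.013,"ty":0.026,"tz":0.064,"rx":0,"ry":0,"rz":-0.045},{"tx":0.013,"ty":0.026,"tz":0.064,"rx":0,"ry":0,"rz":-0.045}]'
python3 - <<'E'
from h import *
from rig import arm
import cv2
s=arm.sense();print(s["tool_pos"],s["tcp_rot"])
delta(s,[.4996,-.1137,.198],-6.7)
for n in("side","top"):
    fs=[arm.grab_frame(n) for _ in range(3)];p=np.mean([a["pixels"].astype(float) for a in fs],0)
    np.savez(f"pics/{n}6.npz",pixels=p,intrinsics=fs[0]["intrinsics"],cam_to_world=fs[0]["cam_to_world"])
S=np.load("pics/side6.npz");T=np.load("pics/top6.npz")
u,v=proj(S,[.5,-.11,.2]).astype(int);a=S["pixels"][v-45:v+45,u-50:u+50,::-1]
u2,v2=proj(T,[.52,-.11,.2]).astype(int);b=T["pixels"][v2-45:v2+45,u2-30:u2+30,::-1]
print(u-50,v-45,u2-30,v2-45)
im=np.hstack([a,b]);cv2.imwrite("pics/c6.png",cv2.resize(cv2.convertScaleAbs(im,alpha=1.5,beta=15),None,fx=5,fy=5,interpolation=3))
E
```

```text
t: 8.4
tool_pos: [0.461, -0.1069, 0.1997]
tcp_rot: [180.0, 0.0, -6.9]
wrist_force: [-0.2, -0.4, -0.1]
finger_gap: 0.0407
grip_force: 60.8
[ 0.46104267 -0.10687981  0.19971442] [ 1.79961605e+02  2.23986277e-03 -6.93069172e+00]
t [0.0391 0.0021 0.0017] r [ 0.0001  0.     -0.0006]
285 119 317 138
```

View pics/c6.png

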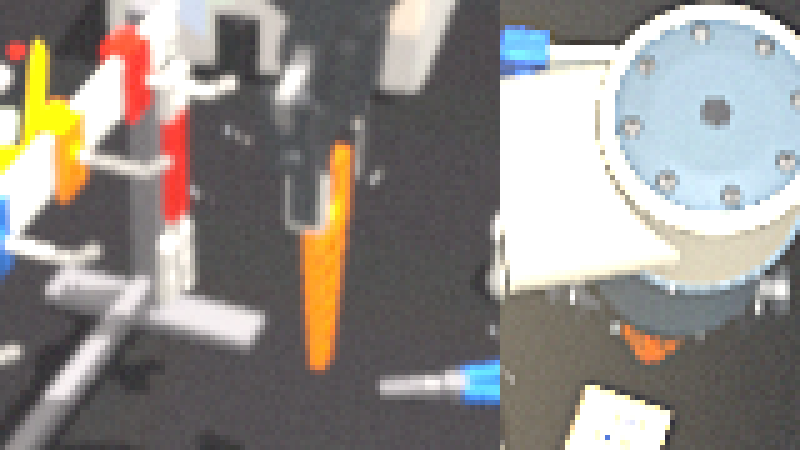

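Side view: the former hangs vertically in the gripper, its far top corner near (353,148) and its lower end near (349,193). The orange peg runs from its clip (301,150) to its tip (319,151). The top view hides the head.

Run:
```python
from h import *
S=np.load("pics/side6.npz");T=np.load("pics/top6.npz");p=S["pixels"];q=p.sum(2)
m=(p[:,:,0]>80)&(p[:,:,0]>1.4*p[:,:,1])&(p[:,:,1]>1.4*p[:,:,2])
for y in range(142,196): print(y,"".join("#" if m[y,x] else "0123456789"[min(9,int(q[y,x]/60))] for x in range(290,364)))
e=np.array([.461,-.1069,.2264]);a=np.radians(-6.9);ax=np.array([np.cos(a),np.sin(a),0]);ay=np.array([-np.sin(a),np.cos(a),0]);az=np.array([0,0,1.])
for n,x,y,z in(("topfar-",-4,-21,21),("topfar+",4,-21,21),("botnear-",-4,6.5,-108),("botnear+",4,6.5,-108),("botfar-",-4,-6.5,-108),("botfar+",4,-6.5,-108),("eye-",-4,0,0)):
    P=e+(x*ax+y*ay+z*az)/1000;print(n,proj(S,P),proj(T,P))
mt=T["pixels"];m=(mt[:,:,0]>80)&(mt[:,:,0]>1.4*mt[:,:,1])&(mt[:,:,1]>1.4*mt[:,:,2])
for y in range(198,214): print(y,"".join(".#"[int(m[y,x])] for x in range(335,360)))
```

```text
142 7877777777##88888885334434566654322222222222222222333222222222222233222222
143 787777777###88888753343334455543222222222222222222333322222222222354222222
144 777#7777####88887422233333444443222222224222222222233222222222222354222222
145 76##########88875322233333433333222222224332222222233222222222222233222222
146 778998######88753222233333433333222222222243322222222222222222222233222222
147 899998######88532222233333433333222222222222422222222222222222##2243222221
148 999997######77422222233333433333322222222222222222222222222223###343222222
149 999987#####98643322223333344433332222222222222222222333222222#####43222222
150 999987#####99766655333333456643332222222222222222222333222222#####43222222
151 999887#####76667777666545667753332222222222222222222223222223####343222222
152 999887#######445566777766766543332222222222222222222222222323####353222222
153 988887#######222334556666654433332222222222222222222222222344####342234322
154 888887#######222222234455444333#32222222222222222222322222356####332245322
155 888887######2222222223333344333332222222222222222222422222366####3222
[... 3196 characters left out ...]
01.4]
topfar+ [351.3 147.6] [356.  198.7]
botnear- [348.9 192.7] [344.1 208.8]
botnear+ [346.2 192. ] [344.2 206.3]
botfar- [350.5 190. ] [348.3 209.1]
botfar+ [347.8 189.3] [348.4 206.6]
eye- [351.2 159. ] [348.1 202.4]
198 .........................
199 .........................
200 .........................
201 .........................
202 .........................
203 ......##.................
204 ......###................
205 .......#####.............
206 ........##########.......
207 ........#########........
208 .........#######.........
209 ..........#####..........
210 ...........#.............
211 .........................
212 .........................
213 .........................
```

Run:
```python
from h import *
from scipy.optimize import least_squares
S=np.load("pics/side6.npz");T=np.load("pics/top0.npz")
def P(q,x,z): 
    a=np.radians(q[2]); return np.array([q[0]+x*np.cos(a)/1000,q[1]+x*np.sin(a)/1000,.217+z/1000])
pts=[(24,0),(-18,0),(-33,9.5)]
ob={'S':[(302.5,150.3),(312.7,153.2),(318,150.7)],'T':[(351.5,156.5),None,(351,172)]}
def res(q,c):
    r=[]
    for k,Q in(('S',S),('T',T)):
        if k in c:
            for (x,z),o in zip(pts,ob[k]):
                if o: r+=list(proj(Q,P(q,x,z))-o)
    return np.array(r)
q0=[.579,-.1231,-6.7];print(res(q0,'ST').round(1))
import h
def pr(f,p):
    K,Tm=f["intrinsics"],f["cam_to_world"]; c=Tm[:3,:3].T@(np.asarray(p)-Tm[:3,3]); return np.array([K[0,2]+K[0,0]*c[0]/-c[2],K[1,2]-K[1,1]*c[1]/-c[2]])
proj=pr
for c in('S','ST'):
    for fixed in(True,False):
        if fixed: f=least_squares(lambda v:res([v[0],v[1],-6.7],c),q0[:2],x_scale=.01)
        else: f=least_squares(lambda v:res(v,c),q0,x_scale=[.01,.01,1])
        print(c,fixed,f.x.round(4),f.fun.round(1))
p=T["pixels"].astype(int).sum(2)
for y in range(150,178): print(y,"".join("0123456789"[min(9,int(p[y,x]/60))] for x in range(340,364)))
```

```text
[-1.5 -0.2  2.3  0.1  2.   0.8 -0.4 -1.9 -0.6  0.3]
S True [ 0.5819 -0.1237] [-2.4 -0.5  1.3 -0.2  1.   0.5]
S False [  0.5816  -0.1252 -16.5569] [-1.4 -1.4  1.   0.1  0.3  1.2]
ST True [ 0.5799 -0.1237] [-1.8 -0.3  2.  -0.1  1.7  0.6 -0.2 -2.2 -0.4 -0. ]
ST False [ 0.5799 -0.1241 -9.9919] [-1.5 -0.7  1.9  0.   1.5  0.9  0.4 -2.1 -0.9 -0.1]
150 677999998777888789999999
151 777776747777888875899999
152 777777645556677676766666
153 444465445455554457677777
154 111111155466664544455555
155 111111255479864521111112
156 222112234349834411111112
157 212122211139802211211211
158 221122221149811222112221
159 222121121149712222222222
160 112111111159412222212222
161 555553443369411121111111
162 677773466589555555555534
163 676673476689666777777666
164 566673676699667676666666
165 334453655599555566667777
166 222222222299122344455555
167 222212121299011222222222
168 222221221299122222222222
169 222222222299022222222222
170 222112221399122222222222
171 222222221399122112222222
172 222212112289122222222222
173 222112221111222211222212
174 222222222222222222222222
175 222122122222222222222222
176 222222222222212222212222
177 222222222222222222222222
```

Run:
```python
from h import *
from rig import arm
S=np.load("pics/side6.npz");T=np.load("pics/top0.npz")
t=tri([ray(S,318.8,151),ray(T,350.8,173)]);print("tip",t,onz(S,318.8,151,.2265),onz(T,350.8,173,.2265))
a=np.radians(-6.8)
print("p from tip S,T",[ (onz(Q,u,v,.2265)+.034*np.array([np.cos(a),np.sin(a),0])).round(4) for Q,u,v in((S,318.8,151),(T,350.8,173))])
s=arm.sense();p=np.array([.5808,-.1235])
for x,z in((-55,8.5),(-38,8.8),(-34,8.4),(-30,7),(-26,5.6),(-22,2.9),(-18,1.7),(-14,.3),(-2,0),(-2,-6)):
    w=p+x/1000*np.array([np.cos(a),np.sin(a)]);print(x,z,end=" ");delta(s,[*w,.217+z/1000-.0267],-6.8)
```

```text
tip [ 0.5469 -0.1199  0.2266] [ 0.55   -0.1206  0.2265] [ 0.5441 -0.1202  0.2265]
p from tip S,T [array([ 0.5838, -0.1246,  0.2265]), array([ 0.5779, -0.1242,  0.2265])]
-55 8.5 t [0.0657 0.0029 0.0014] r [-0.     -0.0002 -0.0002]
-38 8.8 t [0.0827 0.0029 0.0011] r [-0.     -0.0002 -0.0002]
-34 8.4 t [0.0867 0.0028 0.0015] r [-0.     -0.0002 -0.0002]
-30 7 t [0.0907 0.0028 0.0029] r [-0.     -0.0002 -0.0002]
-26 5.6 t [0.0947 0.0028 0.0043] r [-0.     -0.0002 -0.0002]
-22 2.9 t [0.0987 0.0028 0.007 ] r [-0.     -0.0002 -0.0002]
-18 1.7 t [0.1027 0.0028 0.0082] r [-0.     -0.0002 -0.0002]
-14 0.3 t [0.1067 0.0028 0.0096] r [-0.     -0.0002 -0.0002]
-2 0 t [0.1187 0.0028 0.0099] r [-0.     -0.0002 -0.0002]
-2 -6 t [0.1187 0.0028 0.0159] r [-0.     -0.0002 -0.0002]
```

```bash
python3 -m handwheel '[{"tx":0.02,"ty":0.0036,"tz":0.0014,"rx":0,"ry":0,"rz":0},{"tx":0.04,"ty":0.0036,"tz":0.0014,"rx":0,"ry":0,"rz":0},{"tx":0.055,"ty":0.0036,"tz":0.0014,"rx":0,"ry":0,"rz":0},{"tx":0.07,"ty":0.0036,"tz":0.0014,"rx":0,"ry":0,"rz":0},{"tx":0.078,"ty":0.0036,"tz":0.0014,"rx":0,"ry":0,"rz":0},{"tx":0.078,"ty":0.0036,"tz":0.0014,"rx":0,"ry":0,"rz":0},{"tx":0.078,"ty":0.0036,"tz":0.0014,"rx":0,"ry":0,"rz":0}]'
python3 - <<'E'
from h import *
from rig import arm
import cv2
s=arm.sense();print(s["tool_pos"],s["tcp_rot"],s["wrist_force"])
fs=[arm.grab_frame("side") for _ in range(4)];p=np.mean([a["pixels"].astype(float) for a in fs],0)
np.savez("pics/side7.npz",pixels=p,intrinsics=fs[0]["intrinsics"],cam_to_world=fs[0]["cam_to_world"])
q=p.sum(2)
m=(p[:,:,0]>80)&(p[:,:,0]>1.4*p[:,:,1])&(p[:,:,1]>1.4*p[:,:,2])
for y in range(138,192): print(y,"".join("#" if m[y,x] else "0123456789"[min(9,int(q[y,x]/60))] for x in range(296,350)))
S=fs[0];e=s["tool_pos"]+[0,0,.0267];a=np.radians(s["tcp_rot"][2]);ax=np.array([np.cos(a),np.sin(a),0]);ay=np.array([-np.sin(a),np.cos(a),0]);az=np.array([0,0,1.])
for n,x,y,z in(("topfar-",-4,-21,21),("topfar+",4,-21,21),("botnear-",-4,6.5,-108),("botnear+",4,6.5,-108),("botfar-",-4,-6.5,-108),("eye",0,0,0)):
    print(n,proj(S,e+(x*ax+y*ay+z*az)/1000))
E
```

```text
t: 9.28
tool_pos: [0.5377, -0.1193, 0.1978]
tcp_rot: [-180.0, 0.0, -6.9]
wrist_force: [0.6, 0.1, -0.9]
finger_gap: 0.0402
grip_force: 60.8
[ 0.53774145 -0.11926336  0.19781247] [-1.79997649e+02  3.06921317e-02 -6.90465764e+00] [ 0.63733394  0.08982291 -0.85833254]
138 32236999888863223322222353222222365322222222222222212#
139 ###5888888887422222222246322222223422222212222221222##
140 ####877888888422222222235322222223422222222222212222##
141 ######788888852222222222432222#223422222222222222222##
142 ######7888888422222222223222#####3432222222222222222##
143 ######788887522222232222222######3422222222222221222##
144 ######788874222222233222222######3422222222222222222##
145 ######788753222222222222222######343322222222222222###
146 ######787532222222222222223######343433222222222222###
147 ######7753222222222222222445#####342224222222222222###
148 ######6642222223333222222565#####342222222222222222###
149 #####77643322223333322222565#####322222222222222222###
150 #####77766655333333322222565#####222222222222222222###
151 #####66667777666544322222566#####222222222222222211###
152 #####
[... 1780 characters left out ...]
43346667776####677777777765322222222222
183 22221111244444333334556666####777777777775322222222222
184 22211112344443322233334455####777777777764222222222222
185 22111123444433211122223334###5566777777643222222222222
186 211111356654321112222222223444445566677532222222222222
187 111113677763321122222222222232333344555422222222222222
188 111135777643211122222222222222222233334222222222222222
189 111247776542112222222222222222222222233222222222222222
190 112467775432112222212222222222222222222222222222222222
191 113677764321111111111222222222222222222222222222222222
topfar- [327.4 142.3]
topfar+ [324.7 141.7]
botnear- [323.7 186.1]
botnear+ [321.1 185.4]
botfar- [325.4 183.5]
eye [323.  152.5]
```

```bash
python3 -m handwheel '[{"tx":0.004,"ty":0,"tz":-0.001,"rx":0,"ry":0,"rz":0},{"tx":0.008,"ty":0,"tz":-0.001,"rx":0,"ry":0,"rz":0},{"tx":0.01,"ty":0,"tz":-0.001,"rx":0,"ry":0,"rz":0},{"tx":0.012,"ty":0,"tz":-0.001,"rx":0,"ry":0,"rz":0},{"tx":0.012,"ty":0,"tz":-0.001,"rx":0,"ry":0,"rz":0}]'
python3 -m handwheel '[{"tx":0.002,"ty":0,"tz":0.001,"rx":0,"ry":0,"rz":0},{"tx":0.004,"ty":0,"tz":0.002,"rx":0,"ry":0,"rz":0},{"tx":0.004,"ty":0,"tz":0.002,"rx":0,"ry":0,"rz":0}]'
```

```text
t: 9.9
tool_pos: [0.5501, -0.1208, 0.1987]
tcp_rot: [180.0, 0.0, -6.9]
wrist_force: [0.5, 0.3, -0.8]
finger_gap: 0.0405
grip_force: 60.8
t: 10.15
tool_pos: [0.5539, -0.1213, 0.1965]
tcp_rot: [180.0, 0.0, -6.9]
wrist_force: [-0.2, -0.5, -0.7]
finger_gap: 0.0405
grip_force: 60.8
```

```bash
python3 -m handwheel '[{"tx":0.002,"ty":0,"tz":0.0008,"rx":0,"ry":0,"rz":0},{"tx":0.004,"ty":0,"tz":0.0015,"rx":0,"ry":0,"rz":0},{"tx":0.004,"ty":0,"tz":0.0015,"rx":0,"ry":0,"rz":0}]'
```

```text
t: 10.4
tool_pos: [0.5579, -0.1218, 0.1952]
tcp_rot: [180.0, 0.0, -6.9]
wrist_force: [-0.4, 0.3, -0.7]
finger_gap: 0.0408
grip_force: 60.8
```

```bash
python3 -m handwheel '[{"tx":0.002,"ty":0,"tz":0.001,"rx":0,"ry":0,"rz":0},{"tx":0.004,"ty":0,"tz":0.002,"rx":0,"ry":0,"rz":0},{"tx":0.006,"ty":0,"tz":0.0026,"rx":0,"ry":0,"rz":0},{"tx":0.008,"ty":0,"tz":0.0032,"rx":0,"ry":0,"rz":0},{"tx":0.008,"ty":0,"tz":0.0032,"rx":0,"ry":0,"rz":0}]'
python3 -m handwheel '[{"tx":0.002,"ty":0,"tz":0.0007,"rx":0,"ry":0,"rz":0},{"tx":0.004,"ty":0,"tz":0.0015,"rx":0,"ry":0,"rz":0},{"tx":0.008,"ty":0,"tz":0.0015,"rx":0,"ry":0,"rz":0},{"tx":0.012,"ty":0,"tz":0.0015,"rx":0,"ry":0,"rz":0},{"tx":0.014,"ty":0,"tz":0.0015,"rx":0,"ry":0,"rz":0},{"tx":0.014,"ty":0,"tz":0.0015,"rx":0,"ry":0,"rz":0}]'
```

```text
t: 10.82
tool_pos: [0.5659, -0.1227, 0.192]
tcp_rot: [180.0, 0.0, -6.9]
wrist_force: [-0.2, -0.5, -0.5]
finger_gap: 0.0406
grip_force: 60.8
t: 11.32
tool_pos: [0.58, -0.1245, 0.1905]
tcp_rot: [180.0, 0.0, -6.9]
wrist_force: [0.1, -0.2, -0.2]
finger_gap: 0.0406
grip_force: 60.8
```

No contact on the way in. I lower in small steps to find the peg; contact is expected after about 6 mm.

```bash
python3 -m handwheel '[{"tx":0,"ty":0,"tz":0.002,"rx":0,"ry":0,"rz":0},{"tx":0,"ty":0,"tz":0.004,"rx":0,"ry":0,"rz":0},{"tx":0,"ty":0,"tz":0.005,"rx":0,"ry":0,"rz":0},{"tx":0,"ty":0,"tz":0.005,"rx":0,"ry":0,"rz":0}]'
python3 -m handwheel '[{"tx":0,"ty":0,"tz":0.001,"rx":0,"ry":0,"rz":0},{"tx":0,"ty":0,"tz":0.001,"rx":0,"ry":0,"rz":0}]'
python3 -m handwheel '[{"tx":0,"ty":0,"tz":0.001,"rx":0,"ry":0,"rz":0},{"tx":0,"ty":0,"tz":0.001,"rx":0,"ry":0,"rz":0}]'
python3 - <<'E'
from h import *
from rig import arm
import cv2
fs=[arm.grab_frame("side") for _ in range(3)];p=np.mean([a["pixels"].astype(float) for a in fs],0)
np.savez("pics/side8.npz",pixels=p)
cv2.imwrite("pics/s8.png",cv2.resize(cv2.convertScaleAbs(p[115:195,270:350,::-1],alpha=1.5,beta=15),None,fx=7,fy=7,interpolation=3))
E
```

```text
t: 11.65
tool_pos: [0.5792, -0.1244, 0.1854]
tcp_rot: [-180.0, 0.0, -6.9]
wrist_force: [-0.1, -0.0, -0.5]
finger_gap: 0.0402
grip_force: 60.8
t: 11.82
tool_pos: [0.5795, -0.1244, 0.1847]
tcp_rot: [-180.0, 0.0, -6.9]
wrist_force: [1.6, -0.0, -0.3]
finger_gap: 0.0404
grip_force: 60.8
t: 11.98
tool_pos: [0.5797, -0.1245, 0.1841]
tcp_rot: [180.0, -0.0, -6.9]
wrist_force: [-0.5, 1.4, 0.9]
finger_gap: 0.0408
grip_force: 61.0
```

View pics/s8.png

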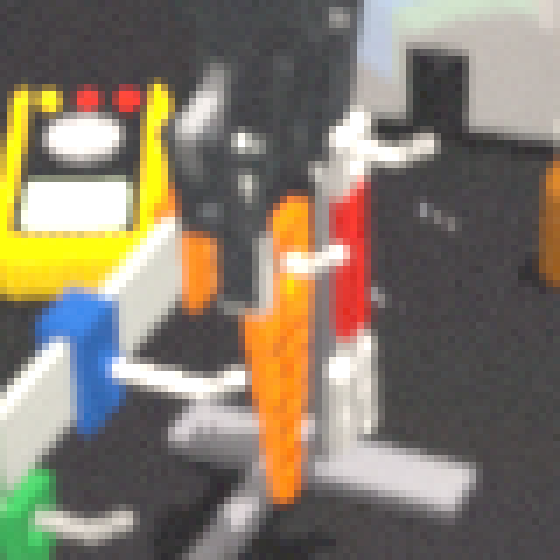

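The peg's tip now comes out through the eye on the near face (crop (290–345,255), full px (312–319,151)), so it is threaded. I keep lowering until the peg takes the load.

```bash
python3 -m handwheel '[{"tx":0,"ty":0,"tz":0.001,"rx":0,"ry":0,"rz":0},{"tx":0,"ty":0,"tz":0.001,"rx":0,"ry":0,"rz":0}]'
python3 -m handwheel '[{"tx":0,"ty":0,"tz":0.001,"rx":0,"ry":0,"rz":0},{"tx":0,"ty":0,"tz":0.001,"rx":0,"ry":0,"rz":0}]'
```

```text
t: 12.3
tool_pos: [0.5797, -0.1245, 0.1839]
tcp_rot: [180.0, -0.1, -6.9]
wrist_force: [-2.2, -0.1, 6.0]
finger_gap: 0.0403
grip_force: 61.5
t: 12.47
tool_pos: [0.5798, -0.1245, 0.1838]
tcp_rot: [180.0, -0.1, -6.9]
wrist_force: [-3.2, 3.9, 9.5]
finger_gap: 0.0406
grip_force: 61.9
```

```bash
python3 -m handwheel '[{"tx":0,"ty":0,"tz":-0.0015,"rx":0,"ry":0,"rz":0},{"tx":0,"ty":0,"tz":-0.0015,"rx":0,"ry":0,"rz":0}]'
python3 -m handwheel '[{"tx":0,"ty":0,"tz":0,"rx":0,"ry":0,"rz":0},{"tx":0,"ty":0,"tz":0,"rx":0,"ry":0,"rz":0},{"tx":0,"ty":0,"tz":0,"rx":0,"ry":0,"rz":0},{"tx":0,"ty":0,"tz":0,"rx":0,"ry":0,"rz":0},{"tx":0,"ty":0,"tz":0,"rx":0,"ry":0,"rz":0},{"tx":0,"ty":0,"tz":0,"rx":0,"ry":0,"rz":0}]' 75
python3 -m handwheel '[{"tx":0,"ty":0,"tz":-0.01,"rx":0,"ry":0,"rz":0},{"tx":0,"ty":0,"tz":-0.025,"rx":0,"ry":0,"rz":0},{"tx":0,"ty":0,"tz":-0.05,"rx":0,"ry":0,"rz":0},{"tx":0,"ty":0,"tz":-0.08,"rx":0,"ry":0,"rz":0},{"tx":-0.02,"ty":0,"tz":-0.11,"rx":0,"ry":0,"rz":0},{"tx":-0.05,"ty":0,"tz":-0.14,"rx":0,"ry":0,"rz":0},{"tx":-0.08,"ty":0,"tz":-0.15,"rx":0,"ry":0,"rz":0},{"tx":-0.08,"ty":0,"tz":-0.15,"rx":0,"ry":0,"rz":0},{"tx":-0.08,"ty":0,"tz":-0.15,"rx":0,"ry":0,"rz":0},{"tx":-0.08,"ty":0,"tz":-0.15,"rx":0,"ry":0,"rz":0}]'
python3 - <<'E'
from rig import arm
import cv2,numpy as np,time
for i in range(16): f=arm.grab_frame("side")
p=f["pixels"]
cv2.imwrite("pics/s9.png",cv2.resize(cv2.convertScaleAbs(p[115:205,265:365,::-1],alpha=1.5,beta=15),None,fx=6,fy=6,interpolation=3))
E
```

```text
t: 12.63
tool_pos: [0.5798, -0.1245, 0.1839]
tcp_rot: [180.0, -0.1, -6.9]
wrist_force: [-2.0, 0.3, 5.2]
finger_gap: 0.0406
grip_force: 61.3
t: 13.13
tool_pos: [0.5795, -0.1244, 0.1831]
tcp_rot: [180.0, 0.0, -6.9]
wrist_force: [-0.2, -0.8, -0.3]
finger_gap: 0.0603
grip_force: 0.0
t: 13.97
tool_pos: [0.5001, -0.1146, 0.3336]
tcp_rot: [-180.0, -0.0, -6.9]
wrist_force: [0.6, 0.1, 0.1]
finger_gap: 0.0609
grip_force: 0.0
```

View pics/s9.png

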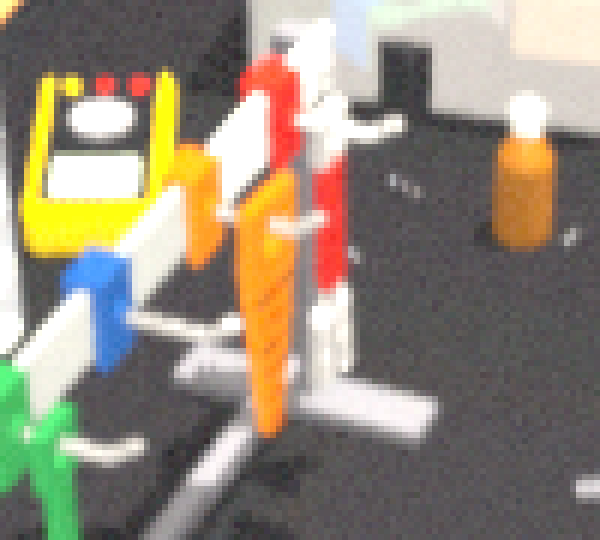

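The former hangs straight down on the orange peg, with the peg through its eye at crop (275–325,222). The gripper is clear. I let it settle briefly and hand in.

```bash
python3 -m handwheel '[{"tx":0,"ty":0,"tz":0,"rx":0,"ry":0,"rz":0},{"tx":0,"ty":0,"tz":0,"rx":0,"ry":0,"rz":0},{"tx":0,"ty":0,"tz":0,"rx":0,"ry":0,"rz":0},{"tx":0,"ty":0,"tz":0,"rx":0,"ry":0,"rz":0},{"tx":0,"ty":0,"tz":0,"rx":0,"ry":0,"rz":0},{"tx":0,"ty":0,"tz":0,"rx":0,"ry":0,"rz":0},{"tx":0,"ty":0,"tz":0,"rx":0,"ry":0,"rz":0},{"tx":0,"ty":0,"tz":0,"rx":0,"ry":0,"rz":0},{"tx":0,"ty":0,"tz":0,"rx":0,"ry":0,"rz":0},{"tx":0,"ty":0,"tz":0,"rx":0,"ry":0,"rz":0}]'
python3 -c "
from rig import arm
print(arm.job_done())"
```

```text
t: 15.6
tool_pos: [0.5002, -0.1148, 0.3333]
tcp_rot: [-180.0, -0.0, -6.9]
wrist_force: [-1.0, -0.7, -0.1]
finger_gap: 0.0603
grip_force: 0.0
the job is handed in; nothing more can be done
None
```

The orange lead former now hangs straight down by its eye on the orange clip's peg, the gripper is clear of it, and the job was handed in at about 15.6 s; no verdict was returned.

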